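Press the snap caps home in order

TASK

The snap caps of the amber vials in the aluminium block are only half on. With your fingertips, gently press the red cap straight down until it is fully home, then the yellow cap, then the blue cap; the black-capped vial in the block is still venting, so leave its cap up. Do not lift or pull out any vial, leave the things standing round the block where they are, and finish clear of everything.

Things in the scene. Friction and masses are not known exactly. Their poses are not given: they have to be found in the camera images.
- rack: Bare pale silver-grey aluminium vial block, 125 x 185 x 30 mm (its x, y, z), fixed to the bench, with six round pockets in two rows of three, 58 mm apart both ways; four hold a vial, two are empty. (The small clear rack of vials far back at the right is not part of the job.) Origin: centre of its underside; z up. Pockets are 28 mm wide and 22 mm deep.
- vial_red: Loose amber glass sample vial with the red cap, 26 mm across, standing upright in a pocket of the block with little play; which pocket varies. Origin: centre of its underside, 8 mm above the bench. Glass top at 58 mm, cap home: 60 mm tall in all; cap fully up: 66 mm.
- red_top (a point): Centre of the flat top of the red cap (27 mm across, 14 mm tall), moving with the cap: about 74 mm above the bench when the cap is fully up, 68 mm when it is home.
- cap_red (a joint): How far the red snap cap has been pushed down its neck, in m: 0 fully up, 0.006 fully home against its stop. It slides with about 3 N of friction, has no spring, and stays where it is left. Starts between 0 and 0.0015.
- vial_yellow: Loose amber glass sample vial with the yellow cap, 26 mm across, standing upright in a pocket of the block with little play; which pocket varies. Origin: centre of its underside, 8 mm above the bench. Glass top at 58 mm, cap home: 60 mm tall in all; cap fully up: 66 mm.
- yellow_top (a point): Centre of the flat top of the yellow cap (27 mm across, 14 mm tall), moving with the cap: about 74 mm above the bench when the cap is fully up, 68 mm when it is home.
- cap_yellow (a joint): How far the yellow snap cap has been pushed down its neck, in m: 0 fully up, 0.006 fully home against its stop. It slides with about 3 N of friction, has no spring, and stays where it is left. Starts between 0 and 0.0015.
- vial_blue: Loose amber glass sample vial with the blue cap, 26 mm across, standing upright in a pocket of the block with little play; which pocket varies. Origin: centre of its underside, 8 mm above the bench. Glass top at 58 mm, cap home: 60 mm tall in all; cap fully up: 66 mm.
- blue_top (a point): Centre of the flat top of the blue cap (27 mm across, 14 mm tall), moving with the cap: about 74 mm above the bench when the cap is fully up, 68 mm when it is home.
- cap_blue (a joint): How far the blue snap cap has been pushed down its neck, in m: 0 fully up, 0.006 fully home against its stop. It slides with about 3 N of friction, has no spring, and stays where it is left. Starts between 0 and 0.0015.
- vial_black: Loose amber glass sample vial with the black cap, 26 mm across, standing upright in a pocket of the block with little play; which pocket varies. Origin: centre of its underside, 8 mm above the bench. Glass top at 58 mm, cap home: 60 mm tall in all; cap fully up: 66 mm.
- black_top (a point): Centre of the flat top of the black cap (27 mm across, 14 mm tall), moving with the cap: about 74 mm above the bench when the cap is fully up, 68 mm when it is home.
- cap_black (a joint): How far the black snap cap has been pushed down its neck, in m: 0 fully up, 0.006 fully home against its stop. It slides with about 3 N of friction, has no spring, and stays where it is left. Starts between 0 and 0.0015.
- dish: Loose white porcelain evaporating dish, 85 x 90 x 31 mm, left of the block. Origin: centre of its underside.
- bottle: Loose small brown dropper bottle with a black cap, 35 mm across, 76 mm tall, right of the block. Origin: centre of its underside.
- stray: Loose clear sample vial with a black screw cap and a pale label, 26 mm across, 56 mm tall, standing on the bench right of the block, not part of the job. Origin: centre of its underside.
There are look-alikes about, which are no part of the job. Leave any purple or turquoise look-alike of the vial_red alone.

How it is judged:
On the way, in this order (a step that is already met when the one before it is completed fails the run):
1. the red cap is pressed home (value of joint cap_red above 0.0048 m), for 0.1 s.
2. the yellow cap is pressed home (value of joint cap_yellow above 0.0048 m), for 0.1 s.
3. the blue cap is pressed home (value of joint cap_blue above 0.0048 m), for 0.1 s.
At the end, for the whole second after the job is handed in: Red, yellow and blue caps home (4.8 of 6 mm down or more), the block's black cap still up (under 3 mm down), its four vials upright and at rest within 8 mm of their starts; dish, bottle and stray vial upright within 30 mm of theirs (value of joint each of cap_red, cap_yellow, cap_blue above 0.0048 m and value of joint cap_black below 0.003 m and distance of each of vial_red, vial_yellow, vial_blue, vial_black from where it was at the start of the episode below 0.008 m and angle between each of vial_red, vial_yellow, vial_blue, vial_black's own z axis and vertical below 0.1 rad and linear speed of each of vial_red, vial_yellow, vial_blue, vial_black below 0.02 m/s and distance of each of dish, bottle, stray from where it was at the start of the episode below 0.03 m and angle between each of dish, bottle, stray's own z axis and vertical below 0.2 rad); the robot touches nothing.
It fails at once if the yellow cap is pressed before the red is home, or the blue before the yellow is home ((value of joint cap_yellow above 0.003 m and value of joint cap_red below 0.0048 m) or (value of joint cap_blue above 0.003 m and value of joint cap_yellow below 0.0048 m)).
It fails at once if the black cap of the venting vial is pressed down (value of joint cap_black above 0.003 m).
It fails at once if a vial in the block is lifted, pulled or pushed more than 8 mm out of place (distance of any of vial_red, vial_yellow, vial_blue, vial_black from where it was at the start of the episode above 0.008 m).
It fails at once if a vial or its cap is pressed or squeezed with more than 40 N (contact force between the fingers and vial_red above 40 N or contact force between the fingers and vial_yellow above 40 N or contact force between the fingers and vial_blue above 40 N or contact force between the fingers and vial_black above 40 N).
It fails at once if the dish, the bottle or the stray vial is moved more than 30 mm or tipped ((distance of dish from where it was at the start of the episode above 0.03 m or angle between dish's own z axis and vertical above 0.4 rad) or (distance of bottle from where it was at the start of the episode above 0.03 m or angle between bottle's own z axis and vertical above 0.4 rad) or (distance of stray from where it was at the start of the episode above 0.03 m or angle between stray's own z axis and vertical above 0.4 rad)).
It also fails if it takes over 38 s, if anything falls off the work surface, if the arm or the gripper's body presses on something with over 40 N, if the wrist force passes 120 N, or if a joint passes its speed limit or range.

ROBOT

A 6-joint arm with a two-finger parallel gripper is mounted at the origin on a cart in front of the work surface, level with it; the furniture and walls round the work are solid. World frame = base frame: x ahead of the robot, y to its left, z up, the work surface at z = 0. Lengths are in m, angles in rad, forces in N, time in s.
With the tool pointing down it reaches from about 0.4 to 0.825 m from the base axis. Payload 7 kg.
Tool frame: the origin (TCP) lies at the very end of the fingers, on their centre line; the grasp point (between the pads) lies 19 mm behind it; z points along the fingers, y is the line along which they close (so a half turn about z gives the same grasp; the last joint's range is limited). The gripper opens to 88 mm and grips with 3 to 60 N. Pads are 19 mm wide; open, the fingers measure 130 mm over their backs; the gripper's body (78 mm by 193 mm) begins 47 mm behind the grasp point.
Start: joints at [-0.826, 0.359, 0.012, 0, -1.224, -0.288], TCP at [0.298, -0.606, 0.227] pointing down, gripper open.
Joint ranges: [-3.07, 3.07], [-1.43, 2.12], [-1.02, 1.25], [-3.03, 1.67], [-3.05, -0], [-3.03, 3.03]. Speed limits (rad/s): [2.39, 2.39, 3.01, 3.14, 3.14, 3.14].

INTERFACE

Orientations are given as [roll, pitch, yaw] about the fixed x, y, z axes, in that order (R = Rz(yaw) Ry(pitch) Rx(roll)).
In Python, from station import arm, vision gives the robot as it stands. The module is installed in compiled form; this text tells all that it offers.
- The arm moves only by the tool jog_arm, never from a script. Its argument "steps" is a list that holds one entry, the list of rows, each a list of 7 numbers: the closure in counts, from 0 (fully open) to 255 (shut), then the shift along the tool's x, y, z scaled (see below), then the turn, a rotation vector about the tool's x, y, z scaled (see below). In form: [[[grip, dx, dy, dz, rx, ry, rz], ...]]. A call has 1 to 8 rows; each row is the pose to reach, as a shift and turn from the pose commanded when the call began, along the tool's axes at that moment; what a row does not reach only later rows make up. The controller multiplies each number of a shift by 250 mm and each number of a turn by 45 degrees. A row lasts 1/10 s, in which the tool goes at most 50 mm and 8.59 degrees, less where a joint would pass 70% of its speed; a pose out of reach is approached as far as the arm can. A call with a number of a shift or a turn outside -1 to 1 is refused whole. A call with a gripper value outside its range is refused whole. The fingers move at their own pace and stop on an object; "newtons" is the grip in N (left out, the last holds). Time passes only in rows, so rows that repeat a pose let the fingers close. It gives the time, the measured TCP pose, the force, the opening and the grip force at its end, in the units of the state.
- arm.get_state(): the state, without advancing time (a new reading comes with each control period).
- vision.grab_frame(name): name is "scene" or "top"; returns a dict with "color" (480x640x3 uint8, red, green, blue), "vfov" (degrees; the focal length in pixels is half the picture's height over the tangent of half this angle, whatever the lens; pixels are square), "cx", "cy" (the principal point, pixels), "extrinsics" (4x4, takes a point from world to camera coordinates). Camera axes: x right, y down, z forward; pixel columns grow to the right and rows downward; lengths in m; the calibration is good to about 2 mm. A picture is of the moment at which its call begins. There is no depth.
- arm.job_done(): hands the job in; it is judged then, once.
The state is a dict: "t": time; "q": joint angles; "qd": joint speeds; "joint_efforts": joint torques, N m; "eef_pos": TCP position; "ee_rot": TCP orientation; "force": force on the tool from outside, world axes, zero at the start; "moment": the same for the moment, N m; "width": finger opening in m; "gripper_force": force on a finger pad.
Only numpy, scipy, OpenCV 4.12 (cv2) and the standard library are available. Lean on these libraries where they do the work, as an engineer would, in place of code of your own. Each camera call takes 0.05 s, during which the arm holds its last target. There are 200 camera calls.

## Working session

There is one attempt and no reset: what is moved stays moved. The work goes in short steps, Python scripts to look and compute and a tool call to move; the robot and the scene stay as the last step left them, time stands still between calls to the robot, and variables do not carry over. Pictures are saved under pics/ and viewed, at most 10 in all, crops included, and the job is handed in when it is done.

Besides the shell and the picture viewer there is one more tool, called after "Emit:" by a JSON object that holds its "method" and its "body", one argument or row to a line. jog_arm: Moves the arm, as the interface text tells. Its arguments: {"type":"object","properties":{"steps":{"type":"array","items":{"type":"array","items":{"type":"array","items":{"type":"number"}}}},"newtons":{"type":"number"}},"required":["steps"]}

```bash
mkdir -p pics
python3 - <<'E'
from station import arm, vision
import cv2,numpy as np
np.set_printoptions(precision=4,suppress=True)
for n in("scene","top"):
    f=vision.grab_frame(n); cv2.imwrite(f"pics/{n}0.png",f["color"][:,:,::-1]); print(n,f["vfov"],f["cx"],f["cy"],f["extrinsics"])
    np.savez(n+"0.npz",**f)
s=arm.get_state();print(s["t"],s["eef_pos"],s["ee_rot"],s["width"],s["force"])
E
```

```text
scene 50.29090201848798 320.58475102004456 239.66970249805587 [[-0.8643 -0.5027 -0.0179  0.4869]
 [-0.2445  0.4509 -0.8584  0.2038]
 [ 0.4396 -0.7375 -0.5126  0.6821]
 [ 0.      0.      0.      1.    ]]
top 42.45017080144775 313.50924301472605 229.77786035754278 [[ 0.0287 -0.9996 -0.0044  0.0189]
 [-0.9751 -0.0271 -0.2199  0.5817]
 [ 0.2197  0.0106 -0.9755  0.9266]
 [ 0.      0.      0.      1.    ]]
0.1 [ 0.2975 -0.6054  0.2258] [ 3.1402 -0.0001 -2.6849] 0.08755170138036664 [-0.3675 -0.8387  0.0575]
```

View pics/scene0.png

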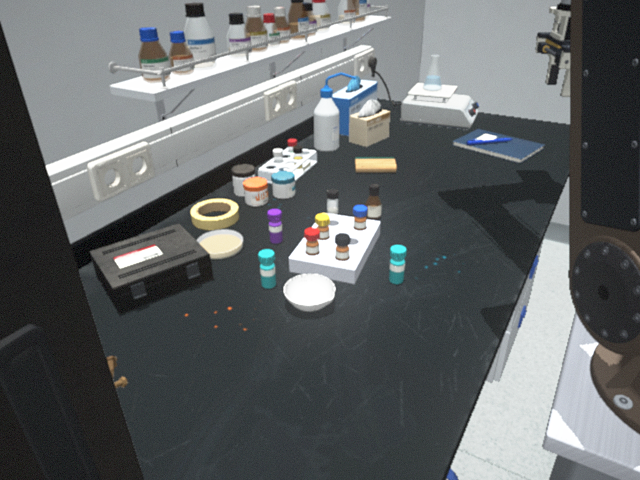

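View pics/top0.png

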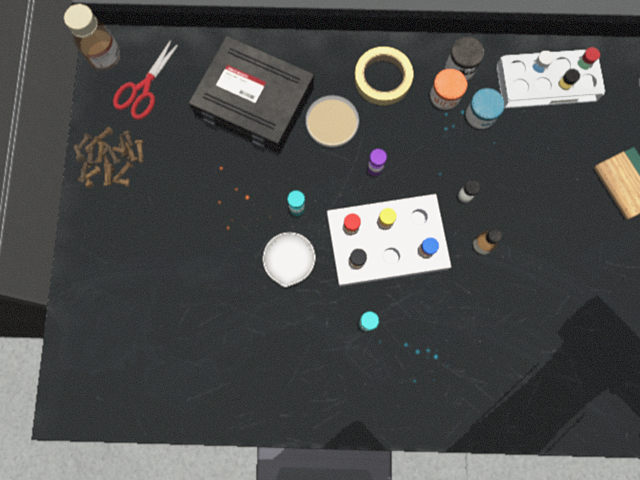

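The block holds red (352,222), yellow (388,217), blue (430,246) and black (358,257) in the top view. In the scene view they are at (312,236), (322,219), (360,212) and (342,241). Other candidates:
- **Clear rack:** red and black caps at (592,55) and (571,77), not part of the job.
- **Purple:** (377,160).
- **Turquoise:** (296,200) and (369,321).

The amber vials in the aluminium block fit the description, so I'll measure those and confirm them in a crop.

```bash
cat > h.py <<'E'
import cv2,numpy as np
np.set_printoptions(precision=4,suppress=True)
R={"red":[((0,150,90),(6,255,255)),((174,150,90),(180,255,255))],"yellow":[((22,150,110),(33,255,255))],"blue":[((105,150,90),(125,255,255))],"black":[((0,0,0),(180,255,45))]}
def cap(f,c,p,r=14):
    h=cv2.cvtColor(f["color"],cv2.COLOR_RGB2HSV); m=sum(cv2.inRange(h,*x) for x in R[c])
    k=np.zeros_like(m); cv2.circle(k,p,r,255,-1); m&=k
    n,l,s,ce=cv2.connectedComponentsWithStats(m); i=1+np.argmax(s[1:,4]); return ce[i],s[i]
def ray(f,uv):
    E=f["extrinsics"]; fl=240/np.tan(np.radians(float(f["vfov"]))/2)
    d=E[:3,:3].T@np.array([(uv[0]-f["cx"])/fl,(uv[1]-f["cy"])/fl,1]); return -E[:3,:3].T@E[:3,3],d
def plane(f,uv,z):
    o,d=ray(f,uv); return o+d*(z-o[2])/d[2]
def tri(a,b):
    A=sum(np.eye(3)-np.outer(d,d)/(d@d) for o,d in(a,b)); B=sum((np.eye(3)-np.outer(d,d)/(d@d))@o for o,d in(a,b)); return np.linalg.solve(A,B)
E
python3 - <<'E'
from h import *
t=dict(np.load("top0.npz"));s=dict(np.load("scene0.npz"))
P={"red":((352,222),(312,234)),"yellow":((388,217),(322,219)),"blue":((430,246),(360,212)),"black":((358,257),(342,240))}
for c,(a,b) in P.items():
    u,su=cap(t,c,a);v,sv=cap(s,c,b,11)
    print(c,u,su,v,sv,"plane.072",plane(t,u,.072),"tri",tri(ray(t,u),ray(s,v)))
for p in((330,210),(437,196),(450,267),(337,284)):print(plane(t,p,.03))
a=cv2.resize(t["color"][190:290,320:460],None,fx=5,fy=5)
b=cv2.resize(s["color"][195:285,280:400],None,fx=5,fy=5)
cv2.imwrite("pics/crop.png",np.vstack([cv2.resize(a,(420,300)),cv2.resize(b,(420,300))])[:,:,::-1])
E
```

```text
red [351.7549 222.    ] [344 214  16  17 204] [311.233  231.6505] [305 227  15  10 103] plane.072 [ 0.5937 -0.0255  0.072 ] tri [ 0.5949 -0.025   0.0715]
yellow [384.5926 221.7037] [380 216  13   9  27] [322.1316 220.5526] [315 217  14   9  38] plane.072 [ 0.5957 -0.0778  0.072 ] tri [ 0.5997 -0.077   0.0677]
blue [429.6753 245.8041] [422 239  16  15 194] [359.6748 209.6179] [353 205  14  12 123] plane.072 [ 0.5584 -0.1492  0.072 ] tri [ 0.5597 -0.1498  0.068 ]Traceback (most recent call last):
  File "<stdin>", line 5, in <module>
  File "h.py", line 7, in cap
    n,l,s,ce=cv2.connectedComponentsWithStats(m); i=1+np.argmax(s[1:,4]); return ce[i],s[i]
                                                      ~~~~~~~~~^^^^^^^^^
    return _wrapfunc(a, 'argmax', axis=axis, out=out, **kwds)
    return bound(*args, **kwds)
ValueError: attempt to get argmax of an empty sequence
```

```bash
sed -i 's/((22,150,110),(33,255,255))/((20,120,110),(36,255,255))/; s/(180,255,45)/(180,255,80)/' h.py
python3 - <<'E'
from h import *
t=dict(np.load("top0.npz"));s=dict(np.load("scene0.npz"))
print(cv2.cvtColor(t["color"],cv2.COLOR_RGB2HSV)[[212,216,220],388])
P={"red":((352,222),(312,234)),"yellow":((388,216),(322,219)),"blue":((430,246),(360,212)),"black":((358,257),(342,240))}
for c,(a,b) in P.items():
    u,su=cap(t,c,a)
    print(c,u,su,"plane.073",plane(t,u,.073))
for p in((330,210),(437,196),(450,267),(337,284)):print(plane(t,p,.03))
a=cv2.resize(t["color"][190:290,320:460],(420,300));b=cv2.resize(s["color"][195:285,280:400],(400,300))
cv2.imwrite("pics/crop.png",np.hstack([a,b])[:,:780,::-1])
E
```

```text
[[ 30 132 245]
 [ 30 127 245]
 [ 30 127 245]]
red [351.7549 222.    ] [344 214  16  17 204] plane.073 [ 0.5935 -0.0254  0.073 ]
yellow [387.2453 216.5189] [380 209  16  16 212] plane.073 [ 0.6041 -0.0819  0.073 ]
blue [429.6753 245.8041] [422 239  16  15 194] plane.073 [ 0.5582 -0.149   0.073 ]
black [357.9572 257.2353] [350 250  16  16 187] plane.073 [ 0.5367 -0.036   0.073 ]
[0.6235 0.009  0.03  ]
[ 0.6527 -0.1702  0.03  ]
[ 0.5325 -0.1896  0.03  ]
[ 0.4993 -0.0052  0.03  ]
```

View pics/crop.png

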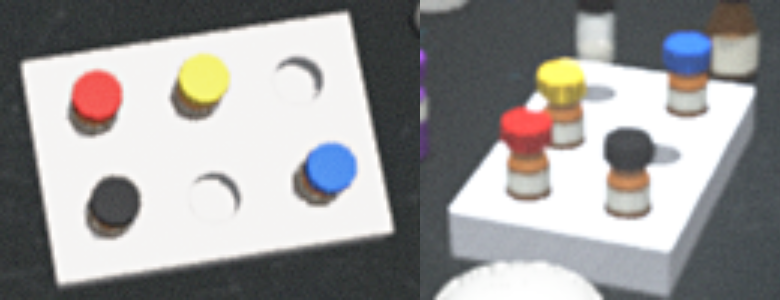

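The crop confirms it: amber vials stand in the block, with red at upper left, yellow upper middle, blue lower right and black lower left. I'll close the fingers and go over.

Emit:
{"method": "jog_arm", "body": {
  "steps": [
    [[255, -1, 0.75, 0, 0, 0, 0], [255, -1, 0.75, 0, 0, 0, 0], [255, -1, 0.75, 0, 0, 0, 0], [255, -1, 0.75, 0, 0, 0, 0], [255, -1, 0.75, 0, 0, 0, 0], [255, -1, 0.75, 0, 0, 0, 0], [255, -1, 0.75, 0, 0, 0, 0], [255, -1, 0.75, 0, 0, 0, 0]]
  ],
  "newtons": 10
}}

```text
t: 0.9
eef_pos: [0.4402, -0.3255, 0.2266]
ee_rot: [3.141, 0.0, -2.681]
force: [-0.2, -1.0, -0.4]
width: 0.0294
gripper_force: 0.0
```

Emit:
{"method": "jog_arm", "body": {
  "steps": [
    [[255, -1, 0.75, 0, 0, 0, 0], [255, -1, 0.75, 0, 0, 0, 0], [255, -1, 0.75, 0, 0, 0, 0], [255, -1, 0.75, 0, 0, 0, 0], [255, -1, 0.75, 0, 0, 0, 0], [255, -1, 0.75, 0, 0, 0, 0], [255, -1, 0.75, 0, 0, 0, 0], [255, -1, 0.75, 0, 0, 0, 0]]
  ]
}}

```text
t: 1.7
eef_pos: [0.5817, -0.0481, 0.2257]
ee_rot: [3.141, -0.001, -2.683]
force: [-0.5, 0.3, -0.6]
width: 0.0003
gripper_force: 0.0
```

Emit:
{"method": "jog_arm", "body": {
  "steps": [
    [[255, -0.081, 0.063, 0.2, 0, 0, 0], [255, -0.081, 0.063, 0.36, 0, 0, 0], [255, -0.081, 0.063, 0.48, 0, 0, 0], [255, -0.081, 0.063, 0.54, 0, 0, 0], [255, -0.081, 0.063, 0.54, 0, 0, 0], [255, -0.081, 0.063, 0.54, 0, 0, 0], [255, -0.081, 0.063, 0.54, 0, 0, 0]]
  ]
}}

```text
t: 2.4
eef_pos: [0.5931, -0.0264, 0.093]
ee_rot: [-3.141, 0.002, -2.686]
force: [-0.2, 0.4, 0.5]
width: 0.0001
gripper_force: 0.0
```

Run:
```python
from station import vision
import cv2,numpy as np
a=vision.grab_frame("scene")["color"][180:290,260:420];b=vision.grab_frame("top")["color"][170:290,300:460]
cv2.imwrite("pics/c1.png",np.hstack([cv2.resize(a,(400,300)),cv2.resize(b,(400,300))])[:,:,::-1])
```

```text
(no output)
```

View pics/c1.png

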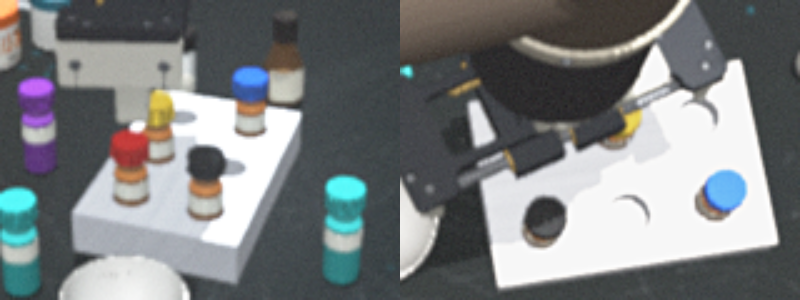

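Run:
```python
from h import *
from station import vision
P=np.array([[.593,-.0264,.093],[.593,-.0264,.073],[.604,-.082,.073],[.593,-.0264,.16]])
im=[]
for n,(x,y,k) in {"scene":(260,180,2.5),"top":(300,170,2.5)}.items():
    f=vision.grab_frame(n);E=f["extrinsics"];fl=240/np.tan(np.radians(f["vfov"])/2)
    c=P@E[:3,:3].T+E[:3,3];uv=c[:,:2]/c[:,2:]*fl+[f["cx"],f["cy"]];print(n,uv,(uv-[x,y])*k)
    im.append(cv2.resize(f["color"][y+10:y+70,x+10:x+90] if n=="scene" else f["color"][195:255,330:410],(400,300),interpolation=cv2.INTER_CUBIC))
cv2.imwrite("pics/c2.png",np.hstack(im)[:,:,::-1])
```

```text
scene [[312.7812 221.2766]
 [313.0654 230.9718]
 [323.1355 216.7613]
 [311.7806 187.1523]] [[131.9529 103.1915]
 [132.6635 127.4295]
 [157.8386  91.9033]
 [129.4516  17.8807]]
top [[353.1045 219.3507]
 [352.3752 222.3151]
 [387.2896 216.5566]
 [355.7781 208.484 ]] [[132.7613 123.3767]
 [130.9379 130.7878]
 [218.2241 116.3914]
 [139.4452  96.2099]]
```

View pics/c2.png

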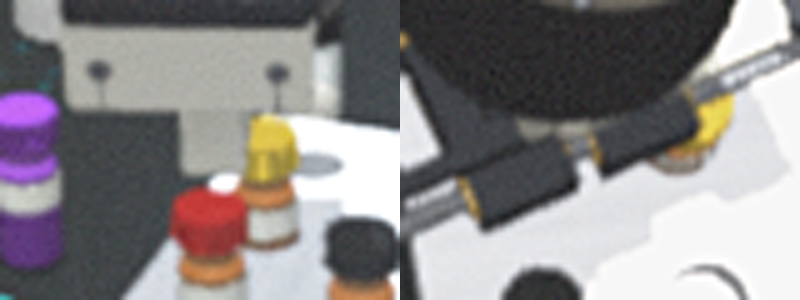

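The fingertip projects at (313,221) in the scene view, and its image agrees. It is squarely over the red cap (313,231), about 20 mm above it. Now I'll press.

Emit:
{"method": "jog_arm", "body": {
  "steps": [
    [[255, 0, 0, 0.03, 0, 0, 0], [255, 0, 0, 0.05, 0, 0, 0], [255, 0, 0, 0.06, 0, 0, 0], [255, 0, 0, 0.07, 0, 0, 0], [255, 0, 0, 0.076, 0, 0, 0], [255, 0, 0, 0.082, 0, 0, 0], [255, 0, 0, 0.082, 0, 0, 0]]
  ]
}}

```text
t: 3.3
eef_pos: [0.5922, -0.0256, 0.071]
ee_rot: [3.142, -0.0, -2.685]
force: [-0.1, 0.3, -0.1]
width: 0.0003
gripper_force: 0.2
```

Emit:
{"method": "jog_arm", "body": {
  "steps": [
    [[255, 0, 0, 0.004, 0, 0, 0], [255, 0, 0, 0.008, 0, 0, 0], [255, 0, 0, 0.008, 0, 0, 0]]
  ]
}}

```text
t: 3.6
eef_pos: [0.5922, -0.0256, 0.069]
ee_rot: [3.142, -0.0, -2.685]
force: [-0.5, 0.9, 1.8]
width: 0.0004
gripper_force: 0.9
```

Emit:
{"method": "jog_arm", "body": {
  "steps": [
    [[255, 0, 0, 0.003, 0, 0, 0], [255, 0, 0, 0.005, 0, 0, 0], [255, 0, 0, 0.005, 0, 0, 0]]
  ]
}}

```text
t: 3.9
eef_pos: [0.5925, -0.0256, 0.0684]
ee_rot: [-3.141, 0.001, -2.685]
force: [-1.9, 0.3, 7.1]
width: 0.0004
gripper_force: 3.3
```

Emit:
{"method": "jog_arm", "body": {
  "steps": [
    [[255, 0, 0, 0.002, 0, 0, 0], [255, 0, 0, 0.003, 0, 0, 0], [255, 0, 0, 0.003, 0, 0, 0], [255, 0, 0, 0.003, 0, 0, 0]]
  ]
}}

```text
t: 4.3
eef_pos: [0.5929, -0.0257, 0.0684]
ee_rot: [-3.141, 0.001, -2.684]
force: [-3.4, -0.5, 11.1]
width: 0.0003
gripper_force: 5.7
```

The force rises with no further motion, so red is at its stop. I'll lift and go over yellow.

Emit:
{"method": "jog_arm", "body": {
  "steps": [
    [[255, 0, 0, -0.06, 0, 0, 0], [255, 0, 0, -0.12, 0, 0, 0], [255, 0.03, -0.1, -0.12, 0, 0, 0], [255, 0.058, -0.223, -0.12, 0, 0, 0], [255, 0.058, -0.223, -0.12, 0, 0, 0], [255, 0.058, -0.223, -0.12, 0, 0, 0], [255, 0.058, -0.223, -0.12, 0, 0, 0]]
  ]
}}

```text
t: 5.0
eef_pos: [0.6036, -0.0818, 0.0967]
ee_rot: [3.141, -0.0, -2.685]
force: [-1.3, 0.2, -0.4]
width: 0.0009
gripper_force: 0.0
```

Run:
```python
from h import *
from station import vision
s0=dict(np.load("scene0.npz"));f=vision.grab_frame("scene")
for c,p in (("red",(312,234)),("blue",(360,212)),("yellow",(322,219))):
    print(c,cap(s0,c,p,11),cap(f,c,p,11))
cv2.imwrite("pics/c3.png",cv2.resize(f["color"][180:270,270:390],(800,600),interpolation=cv2.INTER_CUBIC)[:,:,::-1])
```

```text
red (array([311.233 , 231.6505]), array([305, 227,  15,  10, 103], dtype=int32)) (array([311.5844, 236.7273]), array([305, 231,  15,  13, 154], dtype=int32))
blue (array([359.6748, 209.6179]), array([353, 205,  14,  12, 123], dtype=int32)) (array([359.4648, 209.9859]), array([353, 204,  14,  13, 142], dtype=int32))
yellow (array([321.5274, 219.3082]), array([315, 213,  14,  14, 146], dtype=int32)) (array([321.8092, 219.4868]), array([315, 213,  15,  14, 152], dtype=int32))
```

View pics/c3.png

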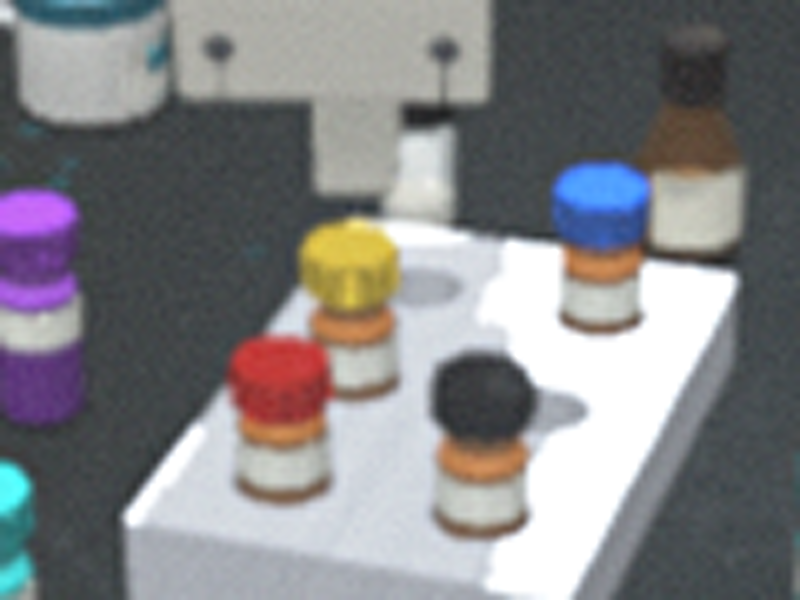

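The picture shows the red cap at (281,380) fully down, showing only a thin band of amber like a seated cap. Yellow (350,265), blue and black are still up, and the finger is over yellow. Next I'll press yellow.

Emit:
{"method": "jog_arm", "body": {
  "steps": [
    [[255, 0, 0, 0.05, 0, 0, 0], [255, 0, 0, 0.075, 0, 0, 0], [255, 0, 0, 0.085, 0, 0, 0], [255, 0, 0, 0.092, 0, 0, 0], [255, 0, 0, 0.099, 0, 0, 0], [255, 0, 0, 0.104, 0, 0, 0], [255, 0, 0, 0.108, 0, 0, 0], [255, 0, 0, 0.108, 0, 0, 0]]
  ]
}}

```text
t: 5.85
eef_pos: [0.6038, -0.0821, 0.0701]
ee_rot: [-3.142, 0.0, -2.685]
force: [-0.5, 0.6, 1.7]
width: 0.0002
gripper_force: 1.0
```

Emit:
{"method": "jog_arm", "body": {
  "steps": [
    [[255, 0, 0, 0.003, 0, 0, 0], [255, 0, 0, 0.005, 0, 0, 0], [255, 0, 0, 0.005, 0, 0, 0]]
  ]
}}

```text
t: 6.15
eef_pos: [0.6038, -0.0821, 0.0688]
ee_rot: [3.142, -0.0, -2.685]
force: [-1.4, 0.1, 3.3]
width: 0.0005
gripper_force: 1.3
```

Emit:
{"method": "jog_arm", "body": {
  "steps": [
    [[255, 0, 0, 0.003, 0, 0, 0], [255, 0, 0, 0.005, 0, 0, 0], [255, 0, 0, 0.006, 0, 0, 0], [255, 0, 0, 0.006, 0, 0, 0]]
  ]
}}

```text
t: 6.55
eef_pos: [0.6044, -0.0822, 0.0685]
ee_rot: [-3.141, 0.001, -2.684]
force: [-3.3, -0.2, 10.7]
width: 0.0004
gripper_force: 5.3
```

Emit:
{"method": "jog_arm", "body": {
  "steps": [
    [[255, 0, 0, -0.06, 0, 0, 0], [255, 0, 0, -0.12, 0, 0, 0], [255, 0.12, -0.07, -0.12, 0, 0, 0], [255, 0.283, -0.16, -0.12, 0, 0, 0], [255, 0.283, -0.16, -0.12, 0, 0, 0], [255, 0.283, -0.16, -0.12, 0, 0, 0], [255, 0.283, -0.16, -0.12, 0, 0, 0]]
  ]
}}

```text
t: 7.25
eef_pos: [0.5585, -0.149, 0.0973]
ee_rot: [-3.141, 0.0, -2.685]
force: [0.4, -0.4, 0.5]
width: 0.0005
gripper_force: 0.0
```

Run:
```python
from h import *
from station import vision
s0=dict(np.load("scene0.npz"));f=vision.grab_frame("scene")
for c,p in (("red",(312,234)),("blue",(360,212)),("yellow",(322,221))):
    print(c,cap(s0,c,p,11)[0],cap(f,c,p,11))
cv2.imwrite("pics/c4.png",cv2.resize(f["color"][180:270,270:390],(800,600),interpolation=cv2.INTER_CUBIC)[:,:,::-1])
```

```text
red [311.233  231.6505] (array([311.4631, 236.4832]), array([304, 231,  16,  13, 149], dtype=int32))
blue [359.6748 209.6179] (array([359.5588, 210.25  ]), array([353, 205,  14,  12, 136], dtype=int32))
yellow [321.5274 219.3082] (array([321.9286, 222.1357]), array([315, 216,  15,  13, 140], dtype=int32))
```

View pics/c4.png

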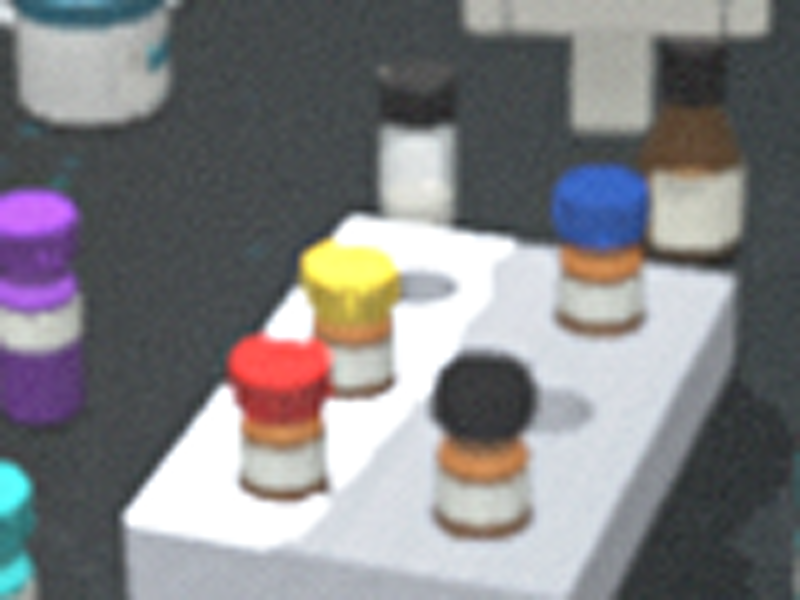

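The picture shows red (281,380) and yellow (350,285) seated and upright, black (484,395) still up, and the finger centred over blue (602,205). Next I'll press blue.

Emit:
{"method": "jog_arm", "body": {
  "steps": [
    [[255, 0, 0, 0.05, 0, 0, 0], [255, 0, 0, 0.075, 0, 0, 0], [255, 0, 0, 0.085, 0, 0, 0], [255, 0, 0, 0.092, 0, 0, 0], [255, 0, 0, 0.099, 0, 0, 0], [255, 0, 0, 0.104, 0, 0, 0], [255, 0, 0, 0.108, 0, 0, 0], [255, 0, 0, 0.108, 0, 0, 0]]
  ]
}}

```text
t: 8.1
eef_pos: [0.5581, -0.1492, 0.0705]
ee_rot: [-3.141, 0.0, -2.685]
force: [0.2, 0.1, 1.0]
width: 0.0003
gripper_force: 0.8
```

Emit:
{"method": "jog_arm", "body": {
  "steps": [
    [[255, 0, 0, 0.003, 0, 0, 0], [255, 0, 0, 0.005, 0, 0, 0], [255, 0, 0, 0.005, 0, 0, 0]]
  ]
}}

```text
t: 8.4
eef_pos: [0.558, -0.1492, 0.0691]
ee_rot: [-3.142, 0.0, -2.685]
force: [0.5, 0.2, 3.0]
width: 0.0001
gripper_force: 1.3
```

Emit:
{"method": "jog_arm", "body": {
  "steps": [
    [[255, 0, 0, 0.003, 0, 0, 0], [255, 0, 0, 0.005, 0, 0, 0], [255, 0, 0, 0.006, 0, 0, 0], [255, 0, 0, 0.006, 0, 0, 0]]
  ]
}}

```text
t: 8.8
eef_pos: [0.5584, -0.1493, 0.0683]
ee_rot: [-3.141, 0.001, -2.684]
force: [-2.4, 1.9, 8.6]
width: 0.0003
gripper_force: 4.3
```

Blue is at its stop, 68.3 mm at 8.6 N. I'll lift well clear and check.

Emit:
{"method": "jog_arm", "body": {
  "steps": [
    [[255, 0, 0, -0.15, 0, 0, 0], [255, 0, 0, -0.3, 0, 0, 0], [255, 0, 0, -0.5, 0, 0, 0], [255, 0, 0, -0.6, 0, 0, 0], [255, 0, 0, -0.6, 0, 0, 0], [255, 0, 0, -0.6, 0, 0, 0], [255, 0, 0, -0.6, 0, 0, 0]]
  ]
}}

```text
t: 9.5
eef_pos: [0.5571, -0.149, 0.2161]
ee_rot: [3.14, -0.002, -2.685]
force: [0.2, -0.5, -0.0]
width: 0.0008
gripper_force: 0.0
```

Run:
```python
from h import *
from station import vision
f=vision.grab_frame("scene")
for c,p in (("red",(312,236)),("yellow",(322,221)),("blue",(360,214))): print(c,cap(f,c,p,11))
cv2.imwrite("pics/c5.png",cv2.resize(f["color"][170:320,240:440],(800,600),interpolation=cv2.INTER_CUBIC)[:,:,::-1])
```

```text
red (array([311.5166, 236.5232]), array([304, 231,  16,  13, 151], dtype=int32))
yellow (array([321.85  , 222.1714]), array([315, 216,  15,  13, 140], dtype=int32))
blue (array([359.4961, 212.2047]), array([353, 207,  14,  11, 127], dtype=int32))
```

View pics/c5.png

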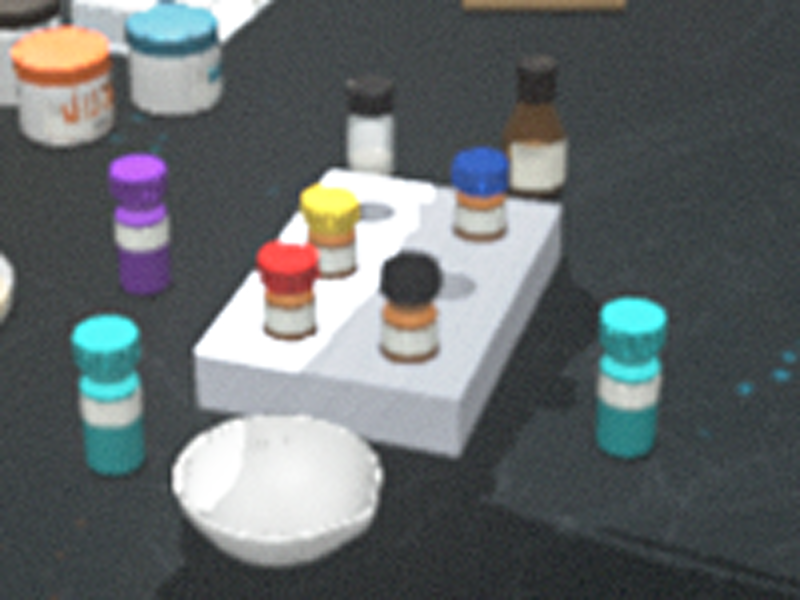

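The red (288,268), yellow (330,212) and blue (480,172) caps are down, black (411,280) is up, and everything is upright and in place. The arm is clear.

```bash
python3 -c "
from station import arm
print(arm.job_done())"
```

```text
the job is handed in; nothing more can be done
None
```

I pressed the red, yellow and blue caps home in that order (peak reading about 11 N), left the black cap up, saw nothing else moved, lifted the arm clear and handed the job in; no verdict came back.

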